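Unlock the pull-out recycling bin with its service key

TASK

Unlock the recycling bin: take the key off the spoon rest, start it in the lock's keyhole and let go so that it stands there by itself, then take it afresh by its round bow, push it fully down, turn it clockwise to the stop so that the bolt is drawn, turn it back fully home, withdraw it, and leave it standing bow up in the white cup. Do not knock the pail or the funnel about.

Things in the scene. Friction and masses are not known exactly. Their poses are not given: they have to be found in the camera images.
- key: Steel key 150 mm long, 0.16 kg. Origin: centre of its tip; z along it to the bow, y across the wing, x through its thickness; a half turn about z looks the same. Wing 30 (y) x 6 (x) mm at z 0-25 mm; square shaft 12 x 12 mm, z 25-98; then the bow. Starts lying on the spoon rest, z sloping 25 deg up from the tip (nearest the robot), y level, x pointing down and outward.
- key_bow (a point): Centre of the key's bow, a solid round flat disc 52 mm across (key's y-z plane) and 8 mm thick (x), 124 mm from the tip; axes as the key's.
- rest: Fixed white ceramic spoon rest, spoon-shaped plate 190 x 110 x 8 mm; origin centre of its underside, x along the lying key (tip to bow). Saddles 30 mm wide carry the key's shaft 32 and 94 mm from its tip and a lip 40 mm wide stops the tip; between 42 and 84 mm from the tip the shaft is free on both sides, its axis 44 to 62 mm above the work surface.
- recycler: Fixed. Steel lock console, 100 x 100 mm, 82 mm high, origin centre of its underside, x roughly away from the robot, z up. The grey bin, 340 (x) x 230 (y) mm, rim 252 mm high, is centred 70 mm in x and -280 mm in y from it, on two rails; a round black trivet leans on its robot-side end.
- keyhole (a point): Middle of the keyhole's mouth, in the console's flat top; axes as recycler. Straight down through a 36 mm thick block: slot 33 (y) x 9 (x) mm with a 19 mm square opening at its middle, then a rotor with the same slot. Fully down, the tip is 66 mm below the mouth; only there can the key turn, and it comes out only at home. Loose fit: leans to 6 deg, turns with 0.1-0.2 rad of play.
- rotor (a joint): Turning of the lock's rotor, clockwise from above: 0 = home (its slot in line with the keyhole's), 1.571 rad = hard stop. Friction about 0.15 N m; it stays where it is left.
- bolt (a joint): Bolt sliding out of the console's -y side, 18 mm above the work surface: 0 = thrown into the bin's bracket (locked); the rotor pushes it to about 0.034 m = drawn. It stays drawn when the rotor goes home.
- cup: Fixed white ceramic cup, 84 mm across the mouth, wall 4 mm, 90 mm high, open at the top; origin centre of its underside, z up.
- cup_in (a point): Centre of the cup's inner floor.
- funnel: Loose blue plastic funnel standing mouth down, 112 mm across, 115 mm high, origin centre of its underside; leave it alone.
- pail: Loose stainless compost pail with twist cap, 176 mm across, 202 mm high, origin centre of its underside; leave it alone.
Mind the look-alikes: they are no part of the job. Leave any green or red look-alike of the cup alone. Of the things shaped like the key, the steel one is meant.

How it is judged (in metres and radians):
On the way, in this order (a step that is already met when the one before it is completed fails the run):
1. the key has been let go and stands by itself in the keyhole, its tip at least 10 mm below the mouth (z of key in the frame of keyhole below -0.01 m and horizontal distance between key and keyhole below 0.008 m and angle between key's own z axis and vertical below 0.25 rad and contact force between the fingers and key below 0.1 N), for 0.2 s.
2. the key, in the lock, has turned the rotor to its stop (over 1.5 rad) and the bolt is drawn (value of joint rotor above 1.5 rad and value of joint bolt above 0.028 m and z of key in the frame of keyhole below -0.05 m), for 0.1 s.
3. the rotor is back home (under 0.1 rad) with the key still in (value of joint rotor below 0.1 rad and z of key in the frame of keyhole below -0.02 m), for 0.1 s.
4. the key is withdrawn, its tip above the console (z of key in the frame of keyhole above 0.003 m), for 0.1 s.
At the end, for the whole second after the job is handed in: The rotor is home (under 0.12 rad), the bolt drawn (over 28 mm), and the key stands released and at rest in the cup, tip within 38 mm of the cup's centre and under 30 mm above its inner floor, bow up (leaning less than 0.9 rad) (value of joint rotor below 0.12 rad and value of joint bolt above 0.028 m and horizontal distance between key and cup_in below 0.038 m and z of key in the frame of cup_in below 0.03 m and angle between key's own z axis and vertical below 0.9 rad and height (world z) of key_bow above 0.08 m and linear speed of key below 0.03 m/s); the robot touches nothing.
It fails at once if the pail is disturbed (moved over 30 mm) (distance of pail from where it was at the start of the episode above 0.03 m).
It fails at once if the funnel is disturbed (moved over 30 mm) (distance of funnel from where it was at the start of the episode above 0.03 m).
It also fails if it takes over 72 s, if anything falls off the work surface, if the arm or the gripper's body presses on something with over 40 N, if the wrist force passes 120 N, or if a joint passes its speed limit or range.

ROBOT

A 6-joint arm with a two-finger parallel gripper is mounted at the origin on the work surface. World frame = base frame: x ahead of the robot, y to its left, z up, the work surface at z = 0. Lengths are in m, angles in degrees, forces in N, time in s.
With the tool pointing down it reaches from about 0.25 to 0.725 m from the base axis. Payload 9.7 kg.
Tool frame: the origin (TCP) lies between the finger pads; the fingertips stand 11 mm ahead of it and the grasp point (between the pads) lies 8 mm behind it; y points along the fingers, x is the direction in which the jaws open and shut, and the axes are right-handed (so a half turn about y gives the same grasp; the last joint's range is limited). The gripper opens to 85 mm and grips with 20 to 120 N. Pads are 22 mm wide; open, the fingers measure 114 mm over their backs; the gripper's body (76 mm by 85 mm) begins 54 mm behind the grasp point. The pads swing forward as they close: fully open they stand 13 mm farther back than shut.
Start: joints at [-69.901, 4.979, 10.078, 95.1, 0, 90], TCP at [0.189, -0.517, 0.242] pointing down, gripper open.
Joint ranges: [-179.16, 179.16], [-48.56, 103.87], [-65.8, 70.77], [-126.05, 130.52], [-82.76, 87.17], [-180, 180]. Speed limits (degrees/s): [127.2, 127.2, 147.25, 180, 180, 180].

INTERFACE

Orientations are given as [roll, pitch, yaw] about the fixed x, y, z axes, in that order (R = Rz(yaw) Ry(pitch) Rx(roll)).
In Python, from workcell import bot, vision gives the robot as it stands. The module is installed in compiled form; this text tells all that it offers.
- The arm moves only by the shell command python3 -m crank 'ROWS' [OPENING] [FORCE]. ROWS is text: rows parted by semicolons, each of 6 numbers parted by spaces: the shift along the tool's x, y, z in m, then the turn, a rotation vector about the tool's x, y, z in rad. A call has 1 to 8 rows; each row is the pose to reach, as a shift and turn from the pose commanded when the call began, along the tool's axes at that moment; what a row does not reach only later rows make up. A row lasts 1/10 s, in which the tool goes at most 50 mm and 8.59 degrees, less where a joint would pass 70% of its speed; a pose out of reach is approached as far as the arm can. A call with a gripper value outside its range is refused whole. OPENING is the gripper's target within -1 to 1 (shut at 1, half-way at 0, fully open at -1), set as the call begins (- or left out, the last holds). The fingers move at their own pace and stop on an object; FORCE is the grip in N (left out, the last holds). Time passes only in rows, so rows that repeat a pose let the fingers close. It gives the time, the measured TCP pose, the force and the opening at its end, in the units of the state.
- bot.get_obs(): the state, without advancing time (a new reading comes with each control period).
- vision.camera(name): name is "side" or "top" or "wrist"; returns the picture (384x512x3 uint8, red, green, blue); there is no depth.
- vision.get_calibration(name): a dict with "fx", "fy", "cx", "cy" (pixels), "rvec" (rotation vector, rad) and "tvec" (3), from world to camera coordinates, as OpenCV has them. Camera axes: x right, y down, z forward; pixel columns grow to the right and rows downward; lengths in m; the calibration is good to about 2 mm. A picture is of the moment at which its call begins: read the wrist's pose just before it. get_calibration takes no time and is no camera call; for the wrist camera it gives the pose at the moment of the call.
- bot.job_done(): hands the job in, once; it reports no verdict.
The state is a dict: "time": time; "q": joint angles; "qd": joint speeds; "joint_efforts": joint torques, N m; "ee_pos": TCP position; "tcp_rot": TCP orientation; "wrist_force": force on the tool from outside, world axes, zero at the start; "torque": the same for the moment, N m; "opening": finger opening in m.
Only numpy, scipy, OpenCV 4.12 (cv2) and the standard library are available. Lean on these libraries where they do the work, as an engineer would, in place of code of your own. Each camera call takes 0.05 s, during which the arm holds its last target. There are 200 camera calls.

## Working session

There is one attempt and no reset: what is moved stays moved. The work goes in short steps, Python scripts to look and compute and a shell command to move; the robot and the scene stay as the last step left them, time stands still between calls to the robot, and variables do not carry over. Pictures are saved under pics/ and viewed, about 8 in all and at most 12, crops included, and the job is handed in when it is done.

```bash
mkdir -p pics; python3 - <<'E'
from workcell import bot, vision
import cv2,numpy as np
print(bot.get_obs())
for n in("top","side","wrist"):
    c=vision.get_calibration(n);print(n,{k:np.round(v,4).tolist() for k,v in c.items()})
    im=vision.camera(n)[:,:,::-1];cv2.imwrite(f"pics/{n}0.png",im)
    if n!="wrist": cv2.imwrite(f"pics/{n}0b.png",cv2.resize(im,(800,600),interpolation=cv2.INTER_CUBIC))
E
```

```text
{'time': 0.0, 'q': array([-6.98999139e+01,  5.01220974e+00,  1.00336646e+01,  9.50990097e+01,
       -2.11196729e-03,  9.00005026e+01]), 'qd': array([ 0.01379393,  0.0064479 , -0.03330415,  0.04268758, -0.0947817 ,
       -0.01864001]), 'joint_efforts': array([ 2.26601325e-03, -5.20400763e+01,  4.64794743e+01,  1.66205404e-02,
        7.41980762e-05, -1.07973602e-05]), 'ee_pos': array([ 0.18893063, -0.51630421,  0.24156534]), 'tcp_rot': array([-9.00021126e+01,  7.75548700e-02, -6.99004165e+01]), 'wrist_force': array([-0.30568254, -0.23596573, -0.49183201]), 'torque': array([ 0.00899488, -0.0624071 ,  0.04352726]), 'opening': 0.08555861694180789}
top {'fx': 455.5333, 'fy': 455.5333, 'cx': 253.5886, 'cy': 192.5908, 'rvec': [2.1618, -2.149, 0.1035], 'tvec': [0.2487, 0.5663, 1.2602]}
side {'fx': 431.5578, 'fy': 431.5578, 'cx': 253.4114, 'cy': 187.6764, 'rvec': [0.6296, -2.6945, 1.0595], 'tvec': [0.6216, 0.0841, 1.0997]}
wrist {'fx': 304.8689, 'fy': 304.8689, 'cx': 253.5815, 'cy': 193.1292, 'rvec': [-2.3741, 1.6611, 0.2424], 'tvec': [-0.5486, -0.0374, 0.3801]}
```

View pics/top0b.png

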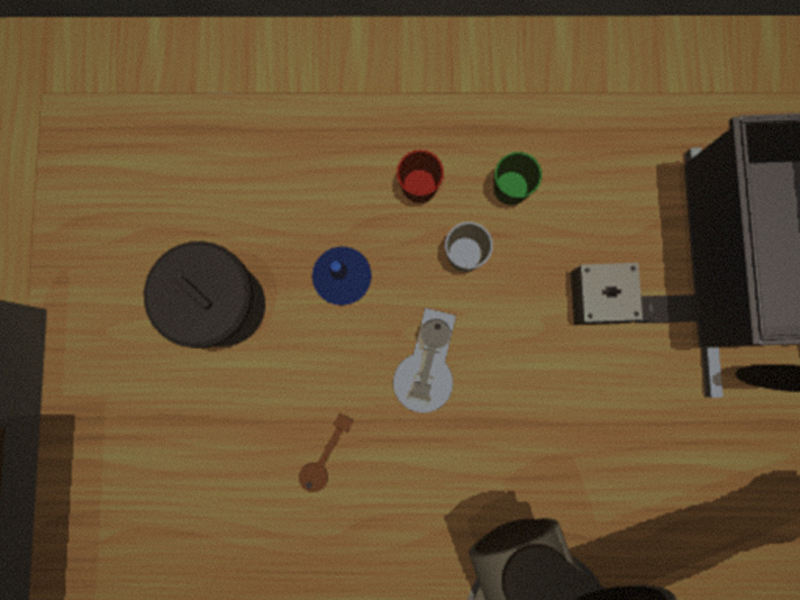

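View pics/side0b.png

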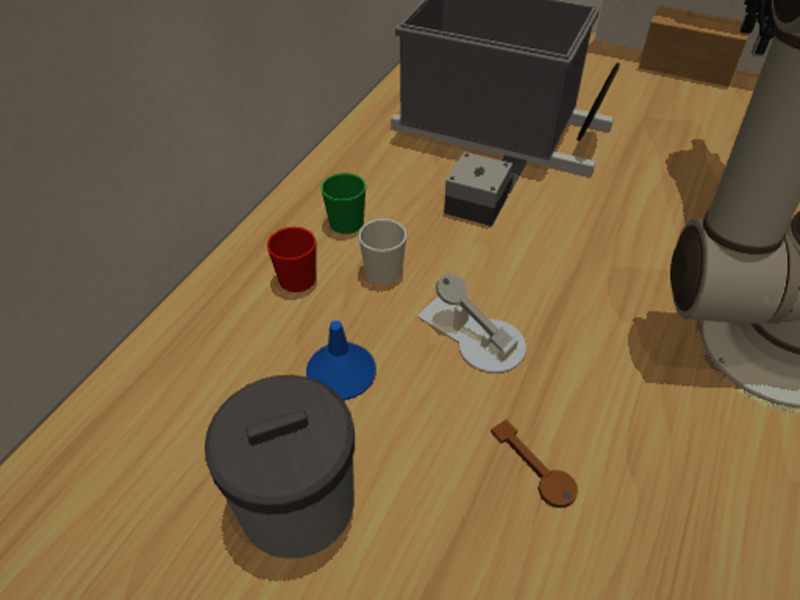

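The top view shows the steel key with its bow at (435,333) and tip at (421,395), the keyhole at (612,292), the white cup's mouth at (469,245), the funnel at (342,275) and the pail at (198,295). The side view agrees, and the copper key and the red and green cups are decoys.

```bash
cat > h.py <<'E'
import numpy as np,cv2
from workcell import bot,vision
from scipy.spatial.transform import Rotation as Ro
def cam(n):
    c=vision.get_calibration(n);K=np.array([[c["fx"],0,c["cx"]],[0,c["fy"],c["cy"]],[0,0,1]]);R=cv2.Rodrigues(np.array(c["rvec"],float))[0];return K,R,np.array(c["tvec"],float).ravel()
def plane(C,uv,z):
    K,R,t=C;o=-R.T@t;d=R.T@np.linalg.inv(K)@np.array([*uv,1.]);return o+d*(z-o[2])/d[2]
def tri(A,a,B,b):
    X=cv2.triangulatePoints(A[0]@np.c_[A[1],A[2]],B[0]@np.c_[B[1],B[2]],np.array(a,float).reshape(2,1),np.array(b,float).reshape(2,1)).ravel();return X[:3]/X[3]
def proj(C,X):
    p=C[0]@(C[1]@np.asarray(X,float)+C[2]);return p[:2]/p[2]
def pose():
    o=bot.get_obs();return np.array(o["ee_pos"]),Ro.from_euler("xyz",o["tcp_rot"],degrees=True).as_matrix()
E
python3 - <<'E'
from h import *
T=cam("top");S=cam("side")
s=.64
for n,a,b,z in [("bow",(435,333),(452,289),.0787),("tip",(420.5,394),(504,346),.026),("hole",(612,292),(479,171),.082),("cup",(469,245),(383,237),.09)]:
    a=np.array(a)*s;b=np.array(b)*s
    print(n,plane(T,a,z).round(4),plane(S,b,z).round(4),tri(T,a,S,b).round(4))
for n,a,z in [("funnelrim",(342,276),.0),("pail",(198,294),.2),("grn",(518,177),.09),("red",(421,175),.09)]: print(n,plane(T,np.array(a)*s,z).round(3))
t=cv2.imread("pics/top0.png");c=lambda im,x,y,w,h,k:cv2.resize(im[y:y+h,x:x+w],None,fx=k,fy=k,interpolation=cv2.INTER_CUBIC)
A=c(t,240,190,66,80,6);B=c(t,360,160,66,60,6);
w=np.zeros((480,800,3),np.uint8);w[:480,:396]=A;w[:360,400:796]=B;cv2.imwrite("pics/c1.png",cv2.convertScaleAbs(w,alpha=1.4))
E
```

```text
bow [0.5038 0.1833 0.0787] [0.4998 0.1869 0.0787] [0.5029 0.1827 0.0736]
tip [0.3972 0.2073 0.026 ] [0.3937 0.2184 0.026 ] [0.3966 0.207  0.0116]
hole [ 0.577 -0.125  0.082] [ 0.5755 -0.119   0.082 ] [ 0.5779 -0.1267  0.0761]
cup [0.6577 0.1243 0.09  ] [0.6507 0.1359 0.09  ] [0.6593 0.1227 0.0762]
funnelrim [0.615 0.355 0.   ]
pail [0.556 0.565 0.2  ]
grn [0.78  0.037 0.09 ]
red [0.784 0.209 0.09 ]
```

View pics/c1.png

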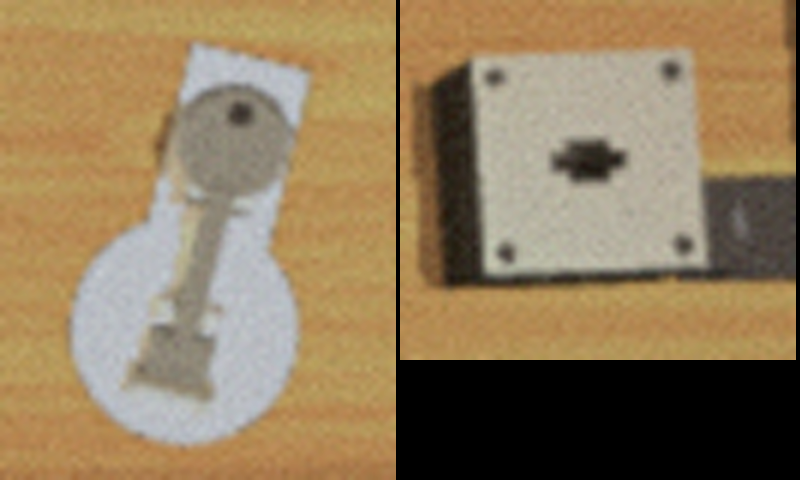

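The crop shows the key's bow at (235,140), its shaft at (203,272), and the console top corners (472,60), (690,50), (485,275) and (708,268), with the slot at (589,160). I now compute the axes and test which way joint 6 turns.

```bash
cat >> h.py <<'E'
def go(p,yaw,pitch=0,):
    """shift & turn to a TCP target: jaw axis at yaw, tool tilted outward by pitch deg from straight down"""
    P,R=pose();G=Ro.from_euler("z",yaw,degrees=True).as_matrix()@Ro.from_euler("x",-90+pitch,degrees=True).as_matrix()
    print("shift",(R.T@(np.array(p)-P)).round(4),"rot",Ro.from_matrix(R.T@G).as_rotvec().round(4))
E
python3 -m crank '0 0 0 0 0.1 0; 0 0 0 0 0.1 0'
python3 - <<'E'
from h import *
T=cam("top")
P=[plane(T,((u-400+.5)/6-.5+360,(v+.5)/6-.5+160),.082) for u,v in [(472,60),(690,50),(485,275),(708,268),(589,160)]]
P=np.array(P);print(P.round(4),P[:4].mean(0))
yv=P[0]+P[2]-P[1]-P[3];xv=P[0]+P[1]-P[2]-P[3]
print("yaw from y",np.degrees(np.arctan2(yv[1],yv[0]))-90,"from x",np.degrees(np.arctan2(xv[1],xv[0])),np.linalg.norm(yv)/2,np.linalg.norm(xv)/2)
f=lambda u,v,z:plane(T,((u+.5)/6-.5+240,(v+.5)/6-.5+190),z).round(4)
print("bow",f(235,140,.080),"shaft",f(203,272,.06))
o=bot.get_obs();print(o["q"],o["tcp_rot"])
E
```

```text
time: 0.35
ee_pos: [0.189, -0.5164, 0.242]
tcp_rot: [-90.0, 0.0, -75.7]
wrist_force: [-0.5, -0.5, 0.5]
opening: 0.0856
[[ 0.6245 -0.0716  0.082 ]
 [ 0.6295 -0.1707  0.082 ]
 [ 0.526  -0.0752  0.082 ]
 [ 0.5297 -0.1757  0.082 ]
 [ 0.5787 -0.1235  0.082 ]] [ 0.5774234  -0.12328629  0.082     ]
yaw from y 2.5117016954353915 from x 2.5038554563945836 0.09986961620751666 0.09919153356881848
bow [0.5043 0.1824 0.08  ] shaft [0.4449 0.1962 0.06  ]
[-6.99014341e+01  4.99198410e+00  1.00604552e+01  9.50982058e+01
  2.85451795e-03  9.58220225e+01] [-9.00001765e+01  2.98708764e-02 -7.57234574e+01]
```

```bash
python3 - <<'E'
from h import *
go([.45,.1954,.20],77)
E
```

```text
shift [-0.6255  0.0423  0.4285] rot [-7.0000e-04 -2.6655e+00 -2.0000e-04]
```

```bash
python3 -m crank '-0.31 0 0.21 0 -1.2 0;-0.31 0 0.21 0 -1.2 0;-0.31 0 0.21 0 -1.2 0;-0.31 0 0.21 0 -1.2 0;-0.31 0 0.21 0 -1.2 0;-0.31 0 0.21 0 -1.2 0;-0.31 0 0.21 0 -1.2 0;-0.31 0 0.21 0 -1.2 0'
python3 - <<'E'
from h import *
go([.45,.1954,.20],77)
E
```

```text
time: 1.15
ee_pos: [0.3158, -0.1613, 0.2426]
tcp_rot: [-90.0, -0.1, -6.2]
wrist_force: [0.9, -0.4, 0.1]
opening: 0.0855
shift [0.0946 0.0427 0.3691] rot [ 5.0000e-04 -1.4528e+00  1.0000e-03]
```

```bash
python3 -m crank '0.095 0.02 0.369 0 -1.453 0;0.095 0.02 0.369 0 -1.453 0;0.095 0.02 0.369 0 -1.453 0;0.095 0.02 0.369 0 -1.453 0;0.095 0.02 0.369 0 -1.453 0;0.095 0.02 0.369 0 -1.453 0;0.095 0.043 0.369 0 -1.453 0;0.095 0.043 0.369 0 -1.453 0'
python3 -m crank '0 0 0 0 -0.27 0;0 0 0 0 -0.27 0;0 0 0 0 -0.27 0'
python3 - <<'E'
from h import *
go([.45,.1954,.20],77)
print(bot.get_obs()["q"])
W=cam("wrist");im=vision.camera("wrist")[:,:,::-1].copy()
u=np.array([np.cos(np.radians(25))*.974,-np.cos(np.radians(25))*.225,.4226]);b=np.array([.504,.183,.0787])
for d in(0,-.026,-.061,-.099,-.124):
    p=proj(W,b+u*d);print(d,p.round(1));cv2.circle(im,tuple(int(x) for x in p.round()),2,(0,0,255),-1)
cv2.imwrite("pics/w1.png",cv2.resize(im,(768,576),interpolation=cv2.INTER_CUBIC))
E
```

```text
time: 1.95
ee_pos: [0.4543, 0.1937, 0.1983]
tcp_rot: [-90.0, 0.0, 62.5]
wrist_force: [-0.2, -1.0, -1.0]
opening: 0.0854
time: 2.25
ee_pos: [0.4538, 0.1912, 0.1989]
tcp_rot: [-90.0, 0.0, 77.6]
wrist_force: [0.3, -0.8, 0.5]
opening: 0.0854
shift [ 0.0033 -0.0011  0.0047] rot [-0.0007  0.0108 -0.0005]
[ 2.28447989e+01 -3.52769287e+00 -3.33027393e+00  9.02454145e+01
  2.29616478e-04  3.52268518e+01]
0 [256.6 245.4]
-0.026 [256.8 216.8]
-0.061 [257.1 179.5]
-0.099 [257.4 140.6]
-0.124 [257.6 115.9]
```

View pics/w1.png

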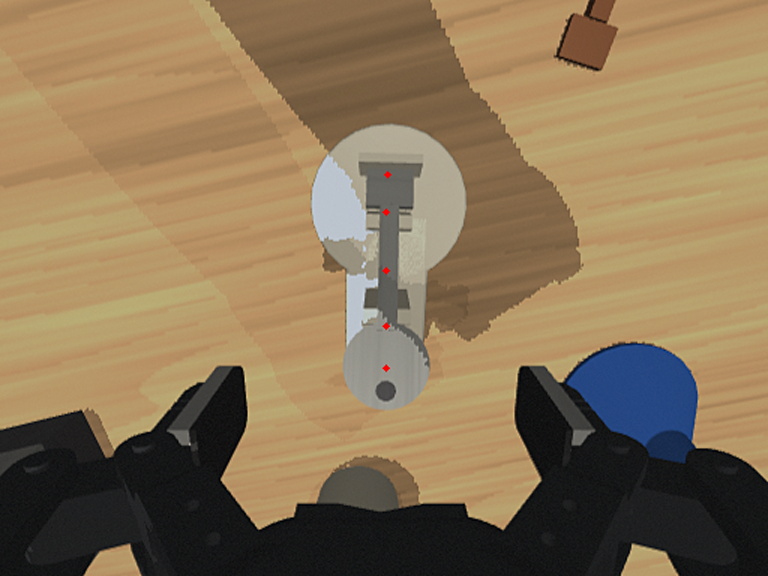

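The wrist view puts the key almost exactly under the predicted points: shaft at (386,271) and bow centre at (387,367), with the red dots about 1 mm off. I descend and grasp.

```bash
python3 -m crank '0.003 0 0.005 0 0.011 0;0.003 0.05 0.005 0 0.011 0;0.003 0.1 0.005 0 0.011 0;0.003 0.135 0.005 0 0.011 0;0.003 0.153 0.005 0 0.011 0;0.003 0.153 0.005 0 0.011 0;0.003 0.153 0.005 0 0.011 0'
python3 -m crank '0 0 0 0 0 0;0 0 0 0 0 0;0 0 0 0 0 0;0 0 0 0 0 0;0 0 0 0 0 0;0 0 0 0 0 0;0 0 0 0 0 0;0 0 0 0 0 0' 1 60
python3 - <<'E'
from h import *
print(pose(),bot.get_obs()["opening"])
im=vision.camera("wrist")[:,:,::-1].copy()
cv2.imwrite("pics/w2.png",im)
E
```

```text
time: 3.0
ee_pos: [0.4499, 0.195, 0.0472]
tcp_rot: [-90.0, -0.0, 76.6]
wrist_force: [-0.1, 0.6, 1.0]
opening: 0.0849
time: 3.8
ee_pos: [0.45, 0.1951, 0.0467]
tcp_rot: [-90.0, -0.0, 76.7]
wrist_force: [-1.4, -0.3, 4.8]
opening: 0.0108
(array([0.44995214, 0.1950537 , 0.04669933]), array([[ 2.29777105e-01,  5.21251658e-04, -9.73243140e-01],
       [ 9.73243146e-01,  4.01422200e-04,  2.29777321e-01],
       [ 5.10453212e-04, -9.99999784e-01, -4.15066973e-04]])) 0.010790743082971385
```

View pics/w2.png

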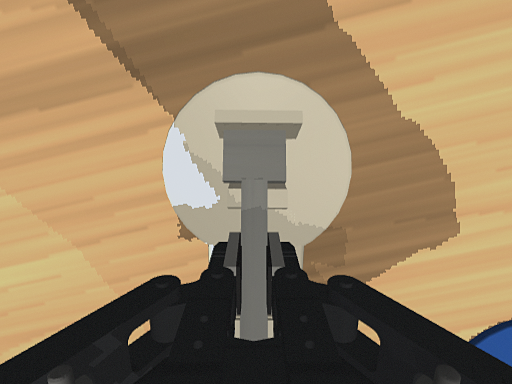

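Key gripped (opening 10.8 mm). I lift it straight up, then work out the upright hover over the keyhole.

```bash
python3 -m crank '0 -0.02 0 0 0 0;0 -0.06 0 0 0 0;0 -0.1 0 0 0 0;0 -0.14 0 0 0 0;0 -0.17 0 0 0 0;0 -0.17 0 0 0 0'
cat >> h.py <<'E'
KZ=-np.array([0,np.sin(np.radians(25)),np.cos(np.radians(25))]);Q=np.array([0,-.0061,0]);S=.0628
def tipgo(tip,yaw=92.5):
    G=Ro.from_euler("z",yaw,degrees=True).as_matrix()@Ro.from_euler("x",-155,degrees=True).as_matrix()
    print("up",(G@KZ).round(3)); go(np.array(tip)-G@(Q-S*KZ),yaw,-65)
def tip():
    P,R=pose();return P+R@(Q-S*KZ),R@KZ
E
python3 - <<'E'
from h import *
print(tip(),bot.get_obs()["opening"]);tipgo([.578,-.1234,.122])
E
```

```text
time: 4.45
ee_pos: [0.451, 0.1954, 0.2202]
tcp_rot: [-90.3, -0.2, 76.7]
wrist_force: [0.5, 0.1, -1.0]
opening: 0.0106
(array([0.39569448, 0.20850079, 0.19952345]), array([ 0.87984914, -0.20911295,  0.42677543])) 0.010628942270340516
up [-0.  0.  1.]
shift [-0.2797  0.038  -0.202 ] rot [-1.1219 -0.2465 -0.1538]
```

```bash
python3 -m crank '-0.28 0.03 -0.2 -1.122 -0.2465 -0.154;-0.28 0.03 -0.2 -1.122 -0.2465 -0.154;-0.28 0.03 -0.2 -1.122 -0.2465 -0.154;-0.28 0.03 -0.2 -1.122 -0.2465 -0.154;-0.28 0.038 -0.202 -1.122 -0.2465 -0.154;-0.28 0.038 -0.202 -1.122 -0.2465 -0.154;-0.28 0.038 -0.202 -1.122 -0.2465 -0.154;-0.28 0.038 -0.202 -1.122 -0.2465 -0.154'
python3 -m crank '0 0 0 0 0 0;0 0 0 0 0 0;0 0 0 0 0 0'
python3 - <<'E'
from h import *
print(tip(),bot.get_obs()["q"].round(1));tipgo([.578,-.1234,.122])
t,u=tip()
ims=[]
for n,z,off in(("top",5,(32,30)),("side",5,(32,45)),("wrist",0,0)):
    C=cam(n);im=vision.camera(n)[:,:,::-1].copy();cv2.imwrite(f"pics/{n}2.png",im)
    a=proj(C,t);print(n,"tip",a.round(1),"bow",proj(C,t+u*.124).round(1),"hole",proj(C,[.578,-.1234,.082]).round(1))
    if z:
        x,y=int(a[0])-39,int(a[1])-50;ims.append(cv2.resize(im[y:y+78,x:x+78],None,fx=z,fy=z,interpolation=cv2.INTER_CUBIC));print("crop",x,y)
cv2.imwrite("pics/h1.png",cv2.convertScaleAbs(np.hstack(ims),alpha=1.4))
E
```

```text
time: 5.25
ee_pos: [0.5808, -0.1279, 0.1756]
tcp_rot: [-154.8, 0.2, 92.3]
wrist_force: [-0.1, -0.1, -2.0]
opening: 0.0106
time: 5.55
ee_pos: [0.583, -0.1234, 0.1807]
tcp_rot: [-154.7, 0.1, 92.5]
wrist_force: [0.9, 0.1, -0.7]
opening: 0.0107
(array([ 0.57717898, -0.12382075,  0.12053701]), array([0.00477758, 0.00260485, 0.99998519])) [-21.8 -40.7 -57.4  10.7  21.8 -11.1]
up [-0.  0.  1.]
shift [ 0.0002 -0.0001 -0.0016] rot [-0.0049  0.0025 -0.0003]
top tip [395.4 185. ] bow [410.5 178. ] hole [391.1 186.5]
crop 356 134
side tip [307.7  97.7] bow [311.1  59.7] hole [306.3 108.4]
crop 268 47
wrist tip [252.4 133.1] bow [252.2 408.4] hole [253.4  62.2]
```

View pics/h1.png

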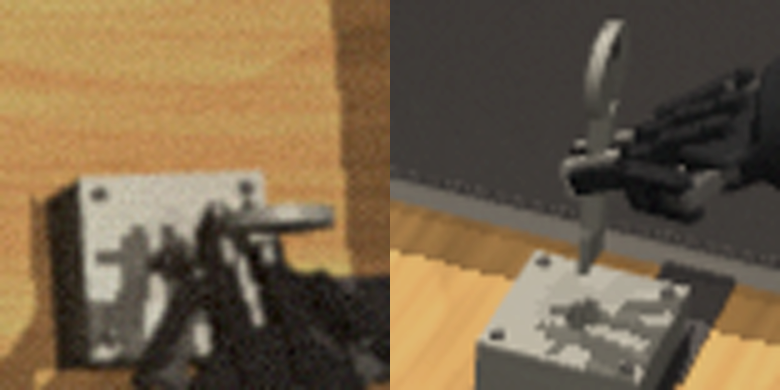

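View pics/wrist2.png

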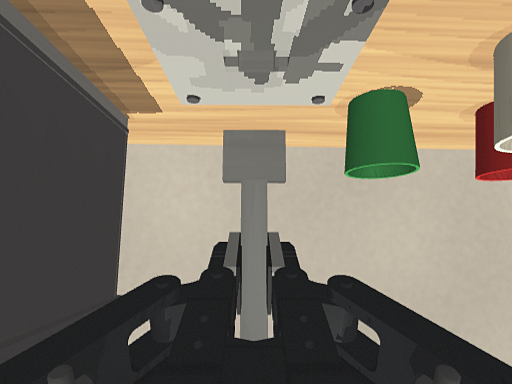

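The wrist view shows the wing at (223–286, 131–181) and the slot with its square opening around (256,66). The side crop shows the key upright over the lock. I zoom in on the hole.

```bash
python3 - <<'E'
import cv2,numpy as np
im=cv2.imread("pics/wrist2.png")
c=im[35:185,190:320];cv2.imwrite("pics/z1.png",cv2.convertScaleAbs(cv2.resize(c[:75],None,fx=6,fy=6,interpolation=cv2.INTER_NEAREST),alpha=1.6))
g=cv2.cvtColor(im,6)
for r in range(46,90,3):print(r,g[r,214:302:2])
for r in(125,128,130,132,134,140,170):print(r,g[r,216:294:3])
E
```

```text
46 [181 179 180 180 180 178 198 197 196 196 197 197 196 209 116 119 120 118
 119 118 101 104 104 103 104 104 103 104 103 102 135 183 181 182 180 181
 181 182 192  97 104 104 103 104]
49 [180 181 182 180 180 180 192 191 196 196 197 201 185 206 117 120 120 119
 121 119 103 103 105 104 104 104 104 103 103 103 185 175 182 182 180 181
 181 183 168  99 103 103 104 103]
52 [181 179 181 181 178 175 173 176 192 192 192 205  85 111 111 110 109 109
 109 109 110 109 110 110 108 110 109 110 111 112  95 150 174 175 176 175
 177 179 102 102 102 104 104 103]
55 [181 180 180 182 184 170 173 175 191 189 189 198  90 113 112 111 111 110
 109 111 110 111 111 110 111 109 112 111 111 112  81 183 180 181 181 181
 183 192  98 101 102 102 103 103]
58 [180 180 181 181 189  64 108 108 108 109 108 108  89 115 114 111 112 112
 111 112 110 109 110 111 112 112 112 111 111 114  85 108 110 111 112 109
 112  64 122 120 119 120 119 120]
61 [181 180 180 180 183  82 110 110 112 111 109 110  89 110 109 108 108 109
 107 108 107 107 108 107 109 108 107 108 108 110  85 109 110 111 112 113
 112  66 123 119 119 120 119 120]
64
[... 1721 characters left out ...]

 185 185 186 184 186 186 186 187]
128 [181 179 181 183 183 183 184 184 185 183 184 183 185 184 184 186 186 186
 188 188 188 188 189 187 187 188]
130 [179 180 187 116 118 115 118 117 119 117 118 120 120 118 115 117 117 115
 115 114 115 132 131 156 182 182]
132 [188 186 195 111 113 109 113 112 113 113 112 111 112 110 110 108 109 108
 107 111 109 109 109 140 173 173]
134 [195 196 206 112 113 110 113 113 112 112 113 113 112 111 110 110 111 110
 112 110 110 109 109 150 193 193]
140 [199 199 215 113 112 110 111 111 110 110 111 112 110 109 108 109 109 110
 109 109 110 109 110 158 207 207]
170 [185 185 154 112 113 113 112 112 113 112 113 112 112 114 112 113 111 114
 114 113 113 113 111  99 183 182]
```

View pics/z1.png

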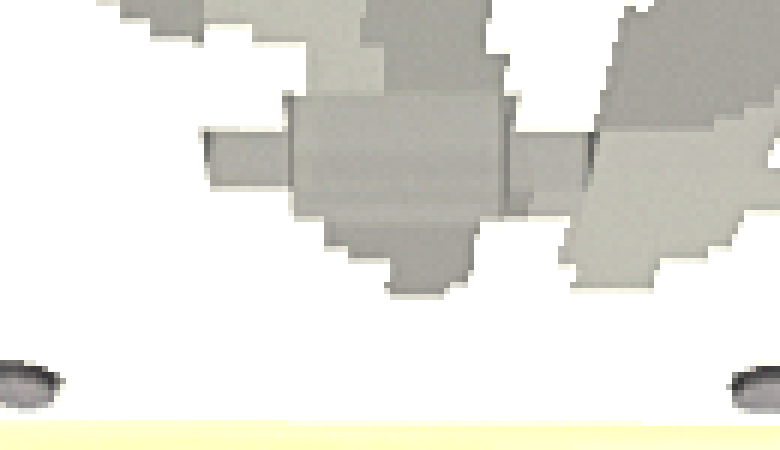

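The slot spans 224–289 by 57–66 px, centre (256.0,60.9). The wing tip spans x 223.5–285.5 with its edge at row 129.5. I convert both using the same camera, so its bias cancels.

```bash
python3 - <<'E'
from h import *
W=cam("wrist");t,u=tip();P,R=pose()
print("cam",(-W[1].T@W[2]).round(4),"tip",t.round(4))
y=R[:,0];x=np.cross(y,u)
for a in(-.003,.003):
    for b in(-.015,.015): print(a,b,proj(W,t+a*x+b*y).round(1),"top of wing",proj(W,t+a*x+b*y+.025*u).round(1))
print("hole",plane(W,(256.0,60.9),.082).round(4),"tipmeas on vertical plane y/:")
for v in((223,129.5),(285.5,129.5)):
    K,Rr,tt=W;o=-Rr.T@tt;d=Rr.T@np.linalg.inv(K)@np.array([*v,1.]);s=(t[0]-.003-o[0])/d[0];print((o+d*s).round(4))
E
```

```text
cam [ 0.4332 -0.1295  0.173 ] tip [ 0.5773 -0.1236  0.1205]
-0.003 -0.015 [221.9 131.9] top of wing [221.1 182.6]
-0.003 0.015 [283.9 131.9] top of wing [284.7 182.6]
0.003 -0.015 [223.2 136.1] top of wing [222.4 184.9]
0.003 0.015 [282.7 136.1] top of wing [283.4 184.9]
hole [ 0.576  -0.1222  0.082 ] tipmeas on vertical plane y/:
[ 0.5743 -0.1381  0.1196]
[ 0.5743 -0.1078  0.119 ]
```

```bash
python3 -m crank '0.0007 0.0075 0.0145 -0.004 0.0025 0;0.0007 0.0145 0.0296 -0.004 0.0025 0;0.0007 0.0152 0.0312 -0.004 0.0025 0;0.0007 0.0165 0.034 -0.004 0.0025 0;0.0007 0.0177 0.0367 -0.004 0.0025 0;0.0007 0.019 0.0394 -0.004 0.0025 0;0.0007 0.0203 0.042 -0.004 0.0025 0;0.0007 0.0203 0.042 -0.004 0.0025 0'
python3 - <<'E'
from h import *
print(tip(),bot.get_obs()["wrist_force"].round(1))
t,u=tip();ims=[]
W=cam("wrist");print("hole",proj(W,[.578,-.1234,.082]).round(1),"tip",proj(W,t).round(1))
im=vision.camera("wrist")[:,:,::-1];cv2.imwrite("pics/wrist3.png",im)
E
```

```text
time: 6.5
ee_pos: [0.5823, -0.1234, 0.1312]
tcp_rot: [-154.9, -0.0, 92.4]
wrist_force: [-1.1, 0.2, -2.1]
opening: 0.0105
(array([ 0.57668788, -0.12354463,  0.07100726]), array([ 1.77231177e-03, -7.09941234e-04,  9.99998177e-01])) [-1.1  0.2 -2.1]
hole [253.1 156.2] tip [252.9 134. ]
```

View pics/wrist3.png

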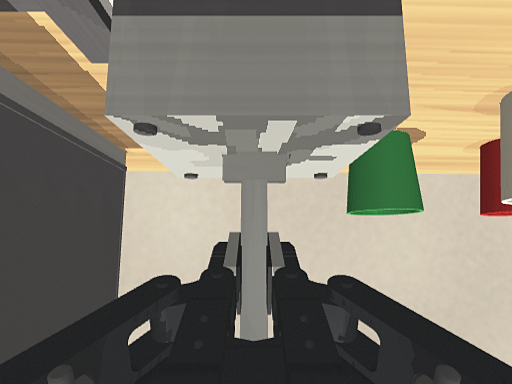

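The wing now shows only rows 152–182, so the tip is about 11 mm into the slot with no force. I go a little deeper, release and back off.

```bash
python3 -m crank '0 0.002 0.0042 0 0 0;0 0.004 0.0085 0 0 0;0 0.0059 0.0127 0 0 0;0 0.0059 0.0127 0 0 0'
python3 -m crank '0 0 0 0 0 0;0 0 0 0 0 0;0 0 0 0 0 0;0 0 0 0 0 0;0 0 0 0 0 0;0 0 0 0 0 0;0 0 0 0 0 0;0 0 0 0 0 0' -1
python3 -m crank '0 -0.02 0 0 0 0;0 -0.06 0 0 0 0;0 -0.11 0 0 0 0;0 -0.16 0 0 0 0;0 -0.16 0 0 0 0;0 -0.16 0 0 0 0'
python3 - <<'E'
from h import *
for n in("side","wrist"): cv2.imwrite(f"pics/{n}4.png",vision.camera(n)[:,:,::-1])
s=cv2.imread("pics/side4.png")[40:140,250:370];w=cv2.imread("pics/wrist4.png")
s=cv2.resize(s,(460,384),interpolation=cv2.INTER_CUBIC);cv2.imwrite("pics/r1.png",np.hstack([s,w[:,86:426]]))
o=bot.get_obs();print(o["ee_pos"],o["tcp_rot"],o["q"])
E
```

```text
time: 6.95
ee_pos: [0.582, -0.1232, 0.1161]
tcp_rot: [-154.8, -0.1, 92.4]
wrist_force: [-0.9, 0.5, -0.6]
opening: 0.0107
time: 7.75
ee_pos: [0.5824, -0.1234, 0.1177]
tcp_rot: [-154.9, -0.0, 92.4]
wrist_force: [0.3, -0.0, 0.8]
opening: 0.0856
time: 8.35
ee_pos: [0.5036, -0.1712, 0.1322]
tcp_rot: [-155.6, -0.5, 93.3]
wrist_force: [1.1, 0.9, -0.3]
opening: 0.0853
[ 0.50382186 -0.17087069  0.13218742] [-155.55375261   -0.47788742   93.33979078] [-36.17269291 -48.50948279 -65.75325155  13.34237919  35.58215589
 -18.45452716]
```

View pics/r1.png

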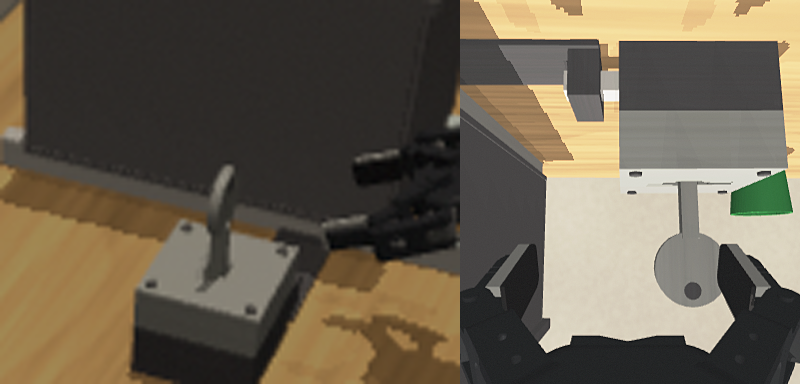

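Released: the key stands by itself in the lock, tilted slightly. The arm met a joint limit while backing off but stayed clear of the key. I now rise and bring the tool vertical.

```bash
python3 - <<'E'
from h import *
go([.46,-.14,.30],93)
E
```

```text
shift [ 0.0348 -0.1075 -0.1351] rot [1.1441e+00 5.0000e-04 1.0800e-02]
```

```bash
python3 -m crank '0.03 -0.03 -0.04 0.14 0 0;0.03 -0.05 -0.07 0.29 0 0;0.03 -0.08 -0.11 0.43 0 0;0.035 -0.107 -0.135 0.58 0 0;0.035 -0.107 -0.135 0.72 0 0;0.035 -0.107 -0.135 0.86 0 0;0.035 -0.107 -0.135 1.0 0 0;0.035 -0.107 -0.135 1.144 0 0.01'
python3 - <<'E'
from h import *
print(bot.get_obs()["q"].round(1));go([.578,-.1234,.30],182.5)
E
```

```text
time: 9.25
ee_pos: [0.4613, -0.1389, 0.3012]
tcp_rot: [-95.4, -0.1, 93.3]
wrist_force: [-0.1, 0.4, 0.2]
opening: 0.0852
[-17.9  -7.6   4.2  96.8   2.  -21.1]
shift [ 0.0088  0.0123 -0.1167] rot [ 0.0754 -1.5557 -0.0726]
```

```bash
python3 -m crank '0.009 0.005 -0.03 0.09 -0.14 0;0.009 0.005 -0.06 0.0754 -0.3 -0.01;0.009 0.012 -0.08 0.0754 -0.45 -0.02;0.009 0.012 -0.117 0.0754 -0.6 -0.03;0.009 0.012 -0.117 0.0754 -0.75 -0.04;0.009 0.012 -0.117 0.0754 -0.9 -0.05;0.009 0.012 -0.117 0.0754 -1.05 -0.06;0.009 0.012 -0.117 0.0754 -1.2 -0.07'
python3 - <<'E'
from h import *
print(bot.get_obs()["q"].round(1));go([.578,-.1234,.30],182.5)
E
```

```text
time: 10.05
ee_pos: [0.5782, -0.123, 0.2989]
tcp_rot: [-91.0, -0.2, 161.0]
wrist_force: [-0.4, 0.3, -0.1]
opening: 0.0853
[-12.5  12.8  25.3 102.6   1.  -83.5]
shift [ 0.     -0.0011  0.0005] rot [ 0.0175 -0.3752  0.001 ]
```

```bash
python3 -m crank '0 0 0 0.0175 -0.15 0;0 0 0 0.0175 -0.3 0;0 0 0 0.0175 -0.375 0;0 0 0 0.0175 -0.375 0'
python3 - <<'E'
from h import *
S=cam("side");W=cam("wrist");T=cam("top");go([.578,-.1234,.30],182.5)
print("camW",(-W[1].T@W[2]).round(3))
for z in(.14,.155,.17,.18,.19):
    b=[.578,-.1234,z];print(z,"side",proj(S,b).round(1),"bot/top",proj(S,[.578,-.1234,z-.026]).round(1),proj(S,[.578,-.1234,z+.026]).round(1),"wrist",proj(W,b).round(1),proj(W,[.578,-.1234,z+.026]).round(1))
for n in("side","wrist","top"): cv2.imwrite(f"pics/{n}5.png",vision.camera(n)[:,:,::-1])
w=cv2.imread("pics/wrist5.png");s=cv2.imread("pics/side5.png")[50:130,260:350]
cv2.imwrite("pics/b1.png",np.hstack([cv2.resize(s,(432,384),interpolation=cv2.INTER_CUBIC),w[:,80:440]]))
E
```

```text
time: 10.45
ee_pos: [0.578, -0.123, 0.2991]
tcp_rot: [-90.0, -0.0, -177.8]
wrist_force: [-0.7, -0.1, -0.3]
opening: 0.0853
shift [ 0.     -0.0009  0.0004] rot [ 0.0002 -0.0055  0.0006]
camW [ 0.58  -0.194  0.432]
0.14 side [307.9  92.1] bot/top [307.2  99.6] [308.6  84.4] wrist [252.4 178.6] [252.4 185.4]
0.155 side [308.3  87.7] bot/top [307.6  95.3] [309.1  79.9] wrist [252.4 182.4] [252.3 189.9]
0.17 side [308.8  83.2] bot/top [308.   90.9] [309.5  75.3] wrist [252.4 186.5] [252.3 194.9]
0.18 side [309.1  80.2] bot/top [308.3  88. ] [309.8  72.1] wrist [252.3 189.6] [252.3 198.6]
0.19 side [309.4  77.1] bot/top [308.6  85. ] [310.1  69. ] wrist [252.3 192.9] [252.3 202.7]
```

View pics/b1.png

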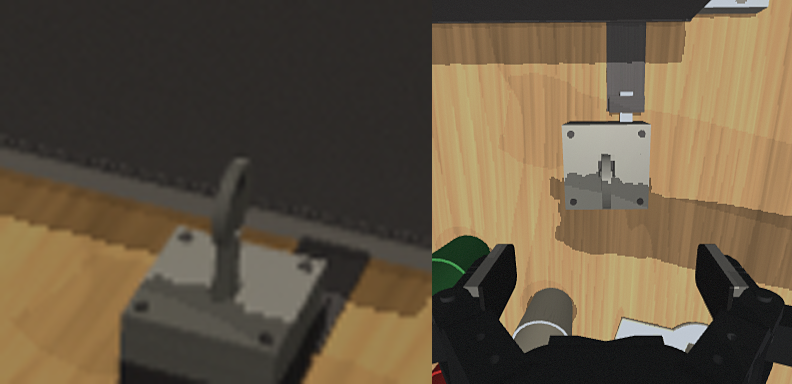

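Side crop: bow top at (238,158), which puts the bow centre about 0.143 m high, so the key has dropped nearly to full depth. In the wrist view the bow's edge is at crop (606,154–208), under the tool. I descend and grip the bow.

```bash
python3 -m crank '0 0.04 0 0 0 0;0 0.08 0 0 0 0;0 0.115 0 0 0 0;0 0.145 0 0 0 0;0 0.158 0 0 0 0;0 0.164 0 0 0 0;0 0.164 0 0 0 0;0 0.164 0 0 0 0'
python3 -m crank '0 0 0 0 0 0;0 0 0 0 0 0;0 0 0 0 0 0;0 0 0 0 0 0;0 0 0 0 0 0;0 0 0 0 0 0;0 0 0 0 0 0;0 0 0 0 0 0' 1 80
python3 -c "
from workcell import bot;o=bot.get_obs();print(o['wrist_force'].round(2),o['torque'].round(3),o['opening'],o['q'].round(1))"
```

```text
time: 11.4
ee_pos: [0.5781, -0.1237, 0.1369]
tcp_rot: [-90.0, 0.1, -178.0]
wrist_force: [-0.1, -0.7, 0.8]
opening: 0.0853
time: 12.2
ee_pos: [0.5774, -0.1236, 0.1354]
tcp_rot: [-90.0, -0.0, -177.9]
wrist_force: [0.0, 0.2, 1.8]
opening: 0.0072
[0.02 0.21 1.82] [ 0.037  0.082 -0.008] 0.007184031455404279 [ -12.1    9.8    3.5   83.8    0.  -104.2]
```

```bash
python3 -m crank '0 0.001 0 0 0 0;0 0.002 0 0 0 0;0 0.003 0 0 0 0;0 0.003 0 0 0 0'
python3 -m crank '0 0.001 0 0 0 0;0 0.002 0 0 0 0;0 0.003 0 0 0 0;0 0.003 0 0 0 0'
```

```text
time: 12.6
ee_pos: [0.5778, -0.1236, 0.135]
tcp_rot: [-90.0, 0.1, -177.9]
wrist_force: [-4.4, 1.9, 18.1]
opening: 0.0068
time: 13.0
ee_pos: [0.5781, -0.1237, 0.1346]
tcp_rot: [-90.0, 0.3, -177.9]
wrist_force: [-9.4, 1.8, 34.3]
opening: 0.0069
```

```bash
python3 -m crank '0 -0.005 0 0 0 0;0 -0.005 0 0 0.1 0;0 -0.005 0 0 0.2 0;0 -0.005 0 0 0.3 0;0 -0.005 0 0 0.4 0;0 -0.005 0 0 0.4 0'
python3 -c "
from workcell import bot;o=bot.get_obs();print(o['torque'].round(3),o['q'].round(1))"
```

```text
time: 13.6
ee_pos: [0.5772, -0.1236, 0.1352]
tcp_rot: [-90.0, -0.0, 159.0]
wrist_force: [-2.9, 0.9, 9.0]
opening: 0.0072
[0.164 0.914 0.03 ] [-12.1   9.7   3.5  83.8   0.  -81. ]
```

```bash
python3 -m crank '0 0 0 0 0.1 0;0 0 0 0 0.2 0;0 0 0 0 0.3 0;0 0 0 0 0.4 0;0 0 0 0 0.4 0'
python3 -c "
from workcell import bot;o=bot.get_obs();print(o['torque'].round(3),o['q'].round(1))"
python3 -m crank '0 0 0 0 0.1 0;0 0 0 0 0.2 0;0 0 0 0 0.3 0;0 0 0 0 0.4 0;0 0 0 0 0.4 0'
python3 -c "
from workcell import bot;o=bot.get_obs();print(o['torque'].round(3),o['q'].round(1))"
```

```text
time: 14.1
ee_pos: [0.577, -0.1234, 0.1352]
tcp_rot: [-90.0, -0.1, 136.0]
wrist_force: [-4.2, 0.6, 9.6]
opening: 0.0074
[0.302 1.194 0.033] [-12.1   9.7   3.5  83.8   0.  -58.1]
time: 14.6
ee_pos: [0.5769, -0.1233, 0.1352]
tcp_rot: [-90.0, -0.1, 113.1]
wrist_force: [-4.5, 1.9, 9.9]
opening: 0.0069
[0.54  1.354 0.055] [-12.1   9.7   3.5  83.8   0.  -35.2]
```

```bash
python3 -m crank '0 0 0 0 0.1 0;0 0 0 0 0.2 0;0 0 0 0 0.3 0;0 0 0 0 0.35 0;0 0 0 0 0.35 0'
python3 -c "
from workcell import bot;o=bot.get_obs();print(o['torque'].round(3),o['q'].round(1))"
python3 -m crank '0 0 0 0 0.05 0;0 0 0 0 0.1 0;0 0 0 0 0.15 0;0 0 0 0 0.15 0;0 0 0 0 0.15 0'
python3 - <<'E'
from h import *
o=bot.get_obs();print(o['torque'].round(3),o['q'].round(1))
im=vision.camera("wrist")[:,:,::-1];cv2.imwrite("pics/wrist6.png",im)
cv2.imwrite("pics/side6.png",vision.camera("side")[:,:,::-1])
E
```

```text
time: 15.1
ee_pos: [0.5768, -0.1231, 0.1352]
tcp_rot: [-89.9, -0.1, 93.2]
wrist_force: [-5.3, 3.3, 9.5]
opening: 0.0067
[0.805 1.388 0.053] [-12.1   9.7   3.5  83.8   0.1 -15.3]
time: 15.6
ee_pos: [0.5769, -0.123, 0.1353]
tcp_rot: [-89.9, -0.1, 84.8]
wrist_force: [-5.5, 1.9, 10.5]
opening: 0.0071
[0.499 1.462 1.435] [-12.1   9.7   3.5  83.8   0.1  -6.9]
```

Turning torque rose from 0.05 to 1.4 N m at about 1.67 rad, so the rotor is at its stop. I turn back and watch for the home stop.

```bash
python3 -m crank '0 0 0 0 0.02 0;0 0 0 0 0.02 0;0 0 0 0 -0.12 0;0 0 0 0 -0.25 0;0 0 0 0 -0.38 0;0 0 0 0 -0.5 0;0 0 0 0 -0.62 0;0 0 0 0 -0.75 0'
python3 -m crank '0 0 0 0 -0.12 0;0 0 0 0 -0.25 0;0 0 0 0 -0.38 0;0 0 0 0 -0.5 0;0 0 0 0 -0.62 0;0 0 0 0 -0.75 0;0 0 0 0 -0.85 0;0 0 0 0 -0.85 0'
python3 -m crank '0 0 0 0 -0.05 0;0 0 0 0 -0.1 0;0 0 0 0 -0.15 0;0 0 0 0 -0.15 0'
python3 - <<'E'
from h import *
o=bot.get_obs();print(o['torque'].round(3),o['q'].round(1),o['tcp_rot'])
E
```

```text
time: 16.5
ee_pos: [0.5774, -0.1232, 0.1352]
tcp_rot: [-90.0, -0.1, 127.9]
wrist_force: [-1.5, 2.4, 8.2]
opening: 0.0069
time: 17.3
ee_pos: [0.5775, -0.1231, 0.1352]
tcp_rot: [-90.1, 0.0, 176.5]
wrist_force: [-0.6, 2.6, 7.9]
opening: 0.0065
time: 17.7
ee_pos: [0.5776, -0.1232, 0.1353]
tcp_rot: [-90.1, 0.0, -175.0]
wrist_force: [-0.8, 2.5, 8.3]
opening: 0.0068
[ 0.692  0.512 -0.07 ] [-1.210e+01  9.700e+00  3.500e+00  8.380e+01  1.000e-01 -1.071e+02] [-9.00768724e+01  2.64146065e-02 -1.74963921e+02]
```

```bash
for i in 1 2; do python3 -m crank '0 0 0 0 -0.04 0;0 0 0 0 -0.08 0;0 0 0 0 -0.08 0' | grep rot
python3 -c "
from workcell import bot;o=bot.get_obs();print(o['torque'].round(3),o['q'].round(1)[5])"; done
```

```text
tcp_rot: [-90.1, 0.0, -170.4]
[ 0.688  0.526 -0.332] -111.7
tcp_rot: [-90.1, 0.1, -166.0]
[ 0.844  0.5   -1.744] -116.1
```

Home stop reached: torque is −1.7 N m about 0.2 rad past home, which is the play taken up. I ease back to the slot direction and withdraw.

```bash
python3 -m crank '0 0 0 0 0.1 0;0 0 0 0 0.17 0;0 0 0 0 0.18 0;0 0 0 0 0.18 0'
python3 -m crank '0 -0.004 0 0 0 0;0 -0.008 0 0 0 0;0 -0.014 0 0 0 0;0 -0.02 0 0 0 0;0 -0.02 0 0 0 0'
```

```text
time: 18.7
ee_pos: [0.5777, -0.1234, 0.1352]
tcp_rot: [-90.0, 0.0, -176.2]
wrist_force: [-2.0, 1.7, 8.9]
opening: 0.0072
time: 19.2
ee_pos: [0.5778, -0.1237, 0.1553]
tcp_rot: [-90.0, 0.0, -176.2]
wrist_force: [0.0, 0.3, -1.2]
opening: 0.0069
```

```bash
python3 -m crank '0 -0.01 0 0 0 0;0 -0.02 0 0 0 0;0 -0.03 0 0 0 0;0 -0.04 0 0 0 0;0 -0.05 0 0 0 0;0 -0.07 0 0 0 0;0 -0.1 0 0 0 0;0 -0.1 0 0 0 0'
python3 - <<'E'
from h import *
o=bot.get_obs();print(o["wrist_force"].round(1),o["opening"])
W=cam("wrist");im=vision.camera("wrist")[:,:,::-1];cv2.imwrite("pics/wrist7.png",im)
old=cv2.imread("pics/wrist5.png");S=cam("side");s=vision.camera("side")[:,:,::-1];cv2.imwrite("pics/side7.png",s)
T=cam("top");t=vision.camera("top")[:,:,::-1];cv2.imwrite("pics/top7.png",t);t0=cv2.imread("pics/top0.png");s0=cv2.imread("pics/side0.png")
print("bow side",proj(S,[.578,-.1235,.26]),"tip",proj(S,[.578,-.1235,.137]))
# bolt: profile along y just outside the console
ex=np.array([np.cos(np.radians(2.5)),np.sin(np.radians(2.5)),0]);ey=np.array([-ex[1],ex[0],0])
for d in np.arange(.048,.10,.004):
    p=np.array([.578,-.1235,.024])-ey*d;q=proj(W,p).round().astype(int);a=proj(T,p).round().astype(int)
    print(round(d,3),"wrist",q,im[q[1],q[0]],"top now/then",t[a[1],a[0]],t0[a[1],a[0]])
cv2.imwrite("pics/f1.png",np.hstack([im[:,60:440],cv2.resize(s[20:140,250:370],(384,384),interpolation=cv2.INTER_CUBIC)]))
go([.6577,.124,.262],182.5)
E
```

```text
time: 20.0
ee_pos: [0.5784, -0.1238, 0.2589]
tcp_rot: [-90.0, 0.3, -176.2]
wrist_force: [0.6, -0.2, -1.1]
opening: 0.0071
[ 0.6 -0.2 -1.1] 0.007141376325558927
bow side [311.54222414  54.55309608] tip [307.83710603  92.96248231]
0.048 wrist [255 125] [37 37 37] top now/then [112 124 131] [111 121 128]
0.052 wrist [255 121] [120 177 210] top now/then [107 118 126] [115 123 130]
0.056 wrist [255 118] [122 177 210] top now/then [109 121 127] [108 117 125]
0.06 wrist [255 114] [121 176 209] top now/then [112 121 129] [113 125 130]
0.064 wrist [255 111] [121 178 209] top now/then [107 115 122] [113 127 129]
0.068 wrist [255 107] [121 177 209] top now/then [107 122 127] [105 118 127]
0.072 wrist [255 103] [121 177 209] top now/then [ 65 109 129] [ 64 104 123]
0.076 wrist [255 100] [127 184 209] top now/then [ 65 106 125] [ 67 110 127]
0.08 wrist [255  96] [129 189 210] top now/then [38 70 84] [ 62 105 121]
0.084 wrist [255  92] [129 190 211] top now/then [ 9 16 17] [ 63 104 122]
0.088 wrist [255  89] [127 187 209] top now/then [ 9 10 17] [ 66 108 126]
0.092 wrist [255  85] [129 188 210] top now/then [13 21 21] [ 63 105 123]
0.096 wrist [256  81] [131 191 212] top now/then [20 23 29] [ 66 107 123]
shift [-0.0963 -0.008  -0.2418] rot [0.0008 0.0223 0.0011]
```

View pics/f1.png

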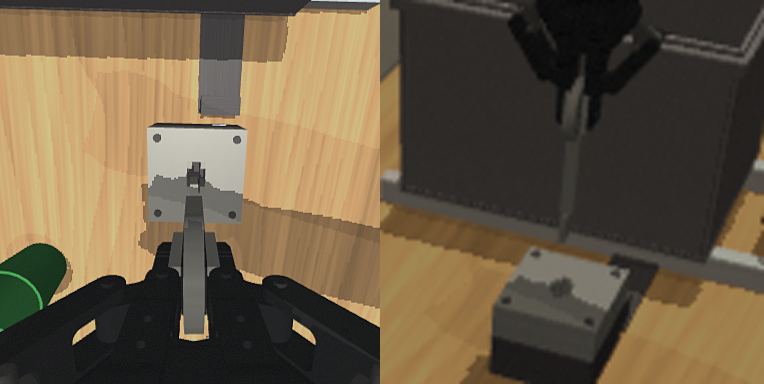

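Key hangs upright in the gripper, clear of the lock, and the gap between console and bracket now shows bare table, so the bolt is drawn. Now to the cup. I'll set the key down leaning 0.15 rad towards the near rim so that it stays put when released.

```bash
cat > c.py <<'E'
from h import *
import sys
z=float(sys.argv[1]);P,R=pose();t=np.array([.6417,.1243,z])
G=Ro.from_euler("y",-.15).as_matrix()@Ro.from_euler("z",183,degrees=True).as_matrix()@Ro.from_euler("x",-90,degrees=True).as_matrix()
u=-G[:,1];print("tip now",(P-R[:,1]*-.119*-1*-1+0).round(4) if 0 else (P+.119*R[:,1]).round(4))
print("shift",(R.T@(t+.119*u-P)).round(4),"rot",Ro.from_matrix(R.T@G).as_rotvec().round(4))
E
python3 c.py .125; python3 - <<'E'
from h import *
t=cv2.imread("pics/top0.png");h=cv2.cvtColor(t,40);m=((h[...,1]<60)&(h[...,2]>70)).astype(np.uint8)
c,_=cv2.findContours(m[130:185,275:325].copy(),0,2);k=max(c,key=cv2.contourArea);e=cv2.fitEllipse(k);print(e)
T=cam("top");print(plane(T,(e[0][0]+275,e[0][1]+130),.09))
E
```

```text
tip now [ 0.5774 -0.1235  0.1349]
shift [-0.0627  0.0114 -0.2443] rot [0.0097 0.0135 0.1508]
((24.54344940185547, 26.70136260986328), (29.42256736755371, 29.84737205505371), 74.54902648925781)
[0.65800949 0.12596784 0.09      ]
```

```bash
python3 -m crank '-0.01 0 -0.04 0 0 0;-0.02 0 -0.085 0 0 0;-0.03 0 -0.13 0.01 0.013 0.05;-0.045 0 -0.175 0.01 0.013 0.1;-0.06 0.005 -0.22 0.01 0.013 0.15;-0.063 0.011 -0.244 0.01 0.013 0.151;-0.063 0.011 -0.244 0.01 0.013 0.151;-0.063 0.011 -0.244 0.01 0.013 0.151'
python3 c.py .04; python3 c.py .008;python3 -c "
from workcell import bot;print(bot.get_obs()['q'].round(1))"
```

```text
time: 20.95
ee_pos: [0.6236, 0.1242, 0.2421]
tcp_rot: [-89.5, 8.5, -176.9]
wrist_force: [0.5, -0.4, -1.4]
opening: 0.0073
tip now [0.6412 0.1241 0.1244]
shift [ 0.0122  0.0835 -0.0008] rot [-0.0008  0.0018  0.0019]
tip now [0.6412 0.1241 0.1244]
shift [ 0.0169  0.1152 -0.0011] rot [-0.0008  0.0018  0.0019]
[ 12.    8.4  13.4  86.6  -1.8 -81.2]
```

```bash
python3 -m crank '0.003 0.02 0 0 0 0;0.006 0.04 0 0 0 0;0.009 0.06 0 0 0 0;0.012 0.0835 -0.001 0 0 0;0.012 0.0835 -0.001 0 0 0'
python3 -m crank '0.001 0.008 0 0 0 0;0.0023 0.016 0 0 0 0;0.0035 0.024 0 0 0 0;0.0041 0.028 0 0 0 0;0.0041 0.028 0 0 0 0'
```

```text
time: 21.45
ee_pos: [0.6233, 0.1225, 0.1552]
tcp_rot: [-89.5, 8.3, -177.0]
wrist_force: [-1.5, -0.2, -1.5]
opening: 0.0071
time: 21.95
ee_pos: [0.6247, 0.124, 0.1301]
tcp_rot: [-89.5, 8.6, -176.9]
wrist_force: [-0.7, 1.0, -1.0]
opening: 0.0073
```

```bash
python3 -m crank '0.0003 0.002 0 0 0 0;0.0006 0.004 0 0 0 0;0.0006 0.004 0 0 0 0'
python3 -m crank '0.0003 0.002 0 0 0 0;0.0006 0.004 0 0 0 0;0.0006 0.004 0 0 0 0'
```

```text
time: 22.25
ee_pos: [0.6249, 0.1241, 0.1265]
tcp_rot: [-89.5, 8.6, -176.9]
wrist_force: [0.5, 0.1, -1.1]
opening: 0.007
time: 22.55
ee_pos: [0.6248, 0.124, 0.1222]
tcp_rot: [-89.5, 8.6, -176.9]
wrist_force: [0.6, 0.6, -1.9]
opening: 0.0073
```

```bash
python3 -m crank '0 0 0 0 0 0;0 0 0 0 0 0;0 0 0 0 0 0;0 0 0 0 0 0;0 0 0 0 0 0;0 0 0 0 0 0;0 0 0 0 0 0;0 0 0 0 0 0' -1
python3 -m crank '0 -0.01 0 0 0 0;0 -0.03 0 0 0 0;0 -0.06 0 0 0 0;0 -0.09 0 0 0 0;0 -0.13 0 0 0 0;0 -0.16 0 0 0 0;0 -0.16 0 0 0 0;0 -0.16 0 0 0 0'
python3 - <<'E'
from h import *
o=bot.get_obs();print(o["wrist_force"].round(1),o["ee_pos"])
for n in("side","wrist","top"):
    C=cam(n);im=vision.camera(n)[:,:,::-1];cv2.imwrite(f"pics/{n}9.png",im)
    if n=="side":
        old=cv2.imread("pics/side7.png")
        d=(cv2.absdiff(im,old).max(2)>25).astype(np.uint8)
        cx,cy=proj(C,[.658,.125,.09]).round().astype(int);print("cup mouth px",cx,cy)
        sub=d[cy-60:cy+20,cx-40:cx+40];print("diff")
        for r in sub[::3]:print("".join(".#"[v] for v in r))
        print("expected bow px leaning",proj(C,[.623,.124,.127]),"upright",proj(C,[.642,.124,.127]))
E
```

```text
time: 23.35
ee_pos: [0.625, 0.124, 0.1227]
tcp_rot: [-89.5, 8.6, -176.9]
wrist_force: [0.8, -0.1, -0.2]
opening: 0.0853
time: 24.15
ee_pos: [0.6012, 0.1242, 0.282]
tcp_rot: [-89.5, 8.7, -176.9]
wrist_force: [0.7, 0.3, -0.4]
opening: 0.0854
[ 0.7  0.3 -0.4] [0.60122727 0.12417595 0.28204072]
cup mouth px 245 148
diff
.......................................####...................................##
.............................................................................##.
.............................................................................###
............................................................................####
...........................................................................#####
................................................................................
................................................................................
................................................................................
................................................................................
.....................................................
[... 792 characters left out ...]
.............########.........###############
...............................................########........#################
...............................................########...........##############
...............................................#######...............###########
.............................##................####.......................######
.....................................#####......................................
................................................................................
................................................................................
expected bow px leaning [256.30245819 141.49955407] upright [249.80866859 139.42486663]
```

```bash
python3 - <<'E'
from h import *
S=cam("side");T=cam("top");W=cam("wrist")
def blob(n,box):
    a=cv2.imread(f"pics/{n}9.png");b=cv2.imread(f"pics/{n}7.png" if n=="side" else "pics/top0.png")
    x0,x1,y0,y1=box;d=(cv2.absdiff(a,b).max(2)>25).astype(np.uint8)[y0:y1,x0:x1];return d
a=blob("side",(250,266,132,160));p=np.argwhere(a);print("side",p.mean(0)[::-1]+[250,132],p.min(0),p.max(0))
b=blob("top",(270,340,135,200))
for r in b[::2]:print("".join(".#"[v] for v in r))
for n,C in(("top",T),("wrist",W)): print(n,"bow",proj(C,[.62,.124,.125]).round(1),"tip-ish rim",proj(C,[.658,.125,.09]).round(1))
g=cv2.cvtColor(cv2.imread("pics/wrist9.png"),6);x,y=proj(W,[.62,.124,.125]).astype(int)
for r in range(max(0,y-50),min(384,y+50),4):print(r,"".join(" .:-=+*#%@"[int(v)*10//256] for v in g[r,max(0,x-60):x+60:1]))
E
```

```text
side [256.8839779  145.61325967] [2 0] [27 13]
...........................#######.###############.###################
...........................#######################..##################
..........................########################.###################
......................#############################.##################
.....................###############..##############.#################
......................###.##.##......#..#############.################
..........................##.#.......####.############################
.........................###.##.......####.###########################
.........................######.......################################
...............##........#########..#..#####.#########################
...............#.........###########...#####.#########################
...............#.........#############..####.#########################
........##......#........#############..####.#########################
.......###......#........##############..#############################
......####......##.......##############..##.###############
[... 3812 characters left out ...]
**********#=:--------+=============================================++======
210 ****************************************##********************#****=============================================++=====-
214 ****************************************#***************************===========================================+++===-=*
218 ****************************************#**************************++==========================================++=====**
222 ****************************************#***************************==========================================+++=======
226 **********************************************************************+=======================================++========
```

```bash
python3 -m crank '0 0 0 0 0 0;0 0 0 0 0 0;0 0 0 0 0 0' && python3 -c "
from workcell import bot;bot.job_done();print(bot.get_obs()['time'])"
```

```text
time: 24.6
ee_pos: [0.6009, 0.124, 0.2804]
tcp_rot: [-89.5, 8.6, -176.9]
wrist_force: [0.5, 0.5, 0.0]
opening: 0.0852
the job is handed in; nothing more can be done
the job is handed in; nothing more can be done
```

I ran the whole sequence and handed the job in at about 24.6 s of the 72 s allowed. No verdict is reported, so success rests on my own checks below.

**What I did**
- I took the key by its shaft off the spoon rest and started it about 25 mm into the keyhole.
- When I let go it dropped to nearly full depth and stood there by itself.
- I took it afresh by the bow and pushed it down; the upward force rose to 34 N while it moved only about 1 mm, so it was fully down.
- I turned it clockwise to the stop, where the torque rose to 1.4 N m. I then turned it back past home until the play was taken up, at −1.7 N m.
- I withdrew it, set it in the white cup leaning slightly towards the near rim, released it and backed off.

**Last checks**
- **Bolt:** the wrist camera showed bare table between the console and the bin's bracket, so the bolt looks drawn.
- **Key:** in the final pictures the bow was within about 2 px (wrist) and 4 px (side) of where I expected it, which fits a key leaning roughly 0.15–0.2 rad in the cup.
- **Robot:** it was clear of everything with the gripper open and about zero wrist force.

**Not confirmed or went differently**
- I read the rotor and bolt only from torque and pictures, not as joint values.
- I did not feel the key touch the cup floor before letting go; the estimated tip height was about 4–5 mm.
- Backing off after the first release ran into joint limits, and the tool drifted about 5 cm sideways without disturbing the key.
- I did not re-measure the pail and funnel at the end. No move went near them.

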